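Shut one tilt-out bin, tip out another

TASK

Three separate tilt-out parts bins stand in a row on a small wooden board: one wide and two narrow. I am finished with the narrow bin that hangs open, so push it back until it clicks fully home, and tip the wide bin out, all the way forward, for the next job. Leave the other narrow bin shut.

Things in the scene. Friction and masses are not known exactly. Their poses are not given: they have to be found in the camera images.
- bin_board: Wooden board fixed to the bench, 130 x 400 x 15 mm; origin under its centre, x points away from the bins' front, z up. On it stand three bins side by side, in any order, 128 mm from centre to centre: grey plastic bins, each in its own dark steel case, whose flat roof is 140 mm above the bench and reaches 95 mm back from the front.
- wide_bin_tab (a point): Pull tab of the wide bin (120 mm wide, shut at the start). Site: centre of the tab, a flat plate 56 wide (y), 5 thick (x), rising 38 above the case roof when shut; its top edge is 22 mm above the point. Axes turn with the bin: x from the front into the bin, z up the front panel, y along the hinge. Hinge line: 135 mm below the point along its z, 23 mm above the bench.
- wide_bin (a joint): Hinge of the wide bin: 0 shut, grows as it tips forward to its stop at 0.52 rad. A sprung catch holds it shut: about 7 N at the tab, forward, frees it; it is clear of the catch from 0.17 rad. Beyond about 0.35 rad it tips on to the stop by its own weight (damped, about 1 s); short of that it stays or falls back.
- open_bin_tab (a point): Pull tab of the narrow bin (78 mm wide) that hangs open at the start. Site: centre of the tab, a flat plate 56 wide (y), 5 thick (x), rising 38 above the case roof when shut; its top edge is 22 mm above the point. Axes turn with the bin: x from the front into the bin, z up the front panel, y along the hinge. Hinge line: 135 mm below the point along its z, 23 mm above the bench.
- open_bin (a joint): Hinge of that narrow bin: 0 shut; it hangs at its stop, 0.52 rad, at the start. Pushed back, it comes to rest against its catch at about 0.17 rad, the tab 23 mm forward; a push of about 8 N at the tab snaps it home to 0, front flush.
- shut_bin (a joint): Hinge of the other narrow bin (78 mm wide, same make, same tab): shut (0) at the start and to stay shut.

How it is judged:
By the outcome, as a careful person would: the job done as asked, in the order asked, and still so for the second after the job is handed in, with the robot touching nothing.
It also fails if it takes over 42 s, if anything falls off the work surface, if the arm or the gripper's body presses on something with over 40 N, if the wrist force passes 120 N, or if a joint passes its speed limit or range.

ROBOT

A 6-joint arm with a two-finger parallel gripper is mounted at the origin on a cart in front of the work surface, level with it; the furniture and walls round the work are solid. World frame = base frame: x ahead of the robot, y to its left, z up, the work surface at z = 0. Lengths are in m, angles in rad, forces in N, time in s.
With the tool pointing down it reaches from about 0.225 to 0.875 m from the base axis. Payload 3.4 kg.
Tool frame: the origin (TCP) lies between the finger pads; the fingertips stand 17 mm ahead of it and the grasp point (between the pads) lies 2 mm behind it; y points along the fingers, z is the direction in which the jaws open and shut, and the axes are right-handed (so a half turn about y gives the same grasp; the last joint's range is limited). The gripper opens to 85 mm and grips with 20 to 120 N. Pads are 22 mm wide; open, the fingers measure 114 mm over their backs; the gripper's body (76 mm by 85 mm) begins 54 mm behind the grasp point. The pads swing forward as they close: fully open they stand 13 mm farther back than shut.
Start: joints at [1.065, 0.276, 1.505, -0, 1.361, -0.121], TCP at [0.216, 0.533, 0.248] pointing down, gripper open.
Joint ranges: [-2.89, 2.89], [-0.75, 2.08], [0.22, 2.7], [-1.18, 4.32], [0.11, 2.71], [-2.7, 2.7]. Speed limits (rad/s): [2.57, 2.57, 3.14, 3.14, 3.14, 3.14].

INTERFACE

Orientations are given as a unit quaternion [w, x, y, z].
In Python, from rig import manip, get_image, camera_model, sign_off, spot_in, silhouettes, spot_point gives the robot as it stands.
- The arm moves only by the tool jog_arm, never from a script. Its argument "targets" is a list of rows, each a list of 3 entries, a list of its own where there are three numbers: the finger opening in m, from 0 to 0.0854, then the shift along the world's x, y, z in m, then the turn about the world's z in rad. In form: [[claw, [x, y, z], spin], ...]. A call has 1 to 10 rows; each row shifts and turns the commanded pose from where the row before left it; what a row does not reach is not made up. A row lasts 1/8 s, in which the tool goes at most 62.5 mm and 10.7 degrees, less where a joint would pass 70% of its speed; a pose out of reach is approached as far as the arm can. A call with a gripper value outside its range is refused whole. The fingers move at their own pace and stop on an object; "force" is the grip in N (left out, the last holds). Time passes only in rows, so rows that do not move let the fingers close. It gives the time, the measured TCP pose, the force and the opening at its end, in the units of the state.
- manip.get_state(): the state, without advancing time (a new reading comes with each control period).
- get_image(name): name is "scene" or "top" or "wrist"; returns (picture, depth): 384x512x3 uint8, red, green, blue; 384x512 float32, m along the optical axis (not along the pixel's ray), 0 where there is no reading.
- camera_model(name): a dict with "mtx" (3x3 intrinsics, pixels), "world_from_camera" (4x4, takes a point from camera to world coordinates). Camera axes: x right, y up, looking along -z (the intrinsics and any distortion apply to the point x, -y, -z); pixel columns grow to the right and rows downward; lengths in m; the calibration is good to about 2 mm. A picture is of the moment at which its call begins: read the wrist's pose just before it. camera_model takes no time and is no camera call; for the wrist camera it gives the pose at the moment of the call.
- sign_off(): hands the job in, once; it reports no verdict.
Trained networks look in the newest picture that a camera, given by its name, has taken for a name from the list of things; names that differ only in an ending like _2 or _b are one class to them, and where a whole thing is asked for, a point or a joint stands for the part that bears it (a point fixed in the world has none). Each returns a list of dicts, best first, with "score" (0 to 1); they miss things now and then, are a little off and sometimes report something else, mostly with a low value. They report only what shows in the picture. A call takes as long as a camera call.
- spot_in(name, camera): "position" ([column, row] in pixels, amid what is visible of it).
- silhouettes(name, camera): "mask" (384x512 bool, what is visible of it) and "position" ([column, row] in pixels, amid what is visible of it).
- spot_point(name, camera): "position" ([column, row] in pixels: a listed point, or the origin of a listed thing).
The state is a dict: "clock": time; "qpos": joint angles; "qd": joint speeds; "effort": joint torques, N m; "position": TCP position; "ee_rot": TCP orientation; "contact_force": force on the tool from outside, world axes, zero at the start; "moment": the same for the moment, N m; "width": finger opening in m.
Only numpy, scipy, OpenCV 4.12 (cv2) and the standard library are available. Lean on these libraries where they do the work, as an engineer would, in place of code of your own. Each camera call takes 0.05 s, during which the arm holds its last target.

## Working session

There is one attempt and no reset: what is moved stays moved. The work goes in short steps, Python scripts to look and compute and a tool call to move; the robot and the scene stay as the last step left them, time stands still between calls to the robot, and variables do not carry over. Pictures are saved under pics/ and viewed, and the job is handed in when it is done.

Besides the shell and the picture viewer there is one more tool, called after ">>>" as name(argument=value, ...), one argument or row to a line, values as JSON. jog_arm: Moves the arm, as the interface text tells. Its arguments: {"type":"object","properties":{"targets":{"type":"array","items":{"type":"array"}},"force":{"type":"number"}},"required":["targets"]}

```bash
mkdir -p pics
cat > h.py <<'E'
import numpy as np, cv2
from rig import manip, get_image, camera_model, sign_off, spot_in, silhouettes, spot_point
def world(cam,u,v,d):
    m=camera_model(cam);K=m["mtx"];T=np.array(m["world_from_camera"])
    K=np.array(K)
    x=(u-K[0,2])/K[0,0]*d;y=(v-K[1,2])/K[1,1]*d
    return (T@np.array([x,-y,-d,1]))[:3]
def save(n,im): cv2.imwrite("pics/"+n+".png",im[:,:,::-1])
E
python3 - <<'E'
from h import *
s=manip.get_state();print(s)
for c in ["scene","top"]:
    im,d=get_image(c);save(c+"0",im);np.save(c+"0.npy",d)
    print(c,{k:np.round(v,3) if k!="x" else v for k,v in camera_model(c).items()})
    for n in ["wide_bin_tab","open_bin_tab","bin_board"]:
        for r in spot_point(n,c)[:3]:
            p=r["position"];u,v=int(p[0]),int(p[1])
            print(c,n,round(r["score"],2),np.round(p,1),np.round(world(c,p[0],p[1],d[v,u]),3))
E
```

```text
{'clock': 0.0, 'qpos': array([ 1.06501264e+00,  2.76587312e-01,  1.50612845e+00,  1.64058454e-05,
        1.36067225e+00, -1.20991940e-01]), 'qd': array([-1.61368806e-03, -1.40823120e-03, -2.19213945e-03, -2.97617792e-04,
        8.45956794e-04, -4.85051796e-05]), 'effort': array([-6.65009775e-04, -4.16761422e+01, -2.45811421e+01, -5.23907038e-04,
        1.09720029e-02, -1.65887775e-05]), 'position': array([0.2155938 , 0.53252757, 0.24744591]), 'ee_rot': array([-0.6934573 ,  0.69466149, -0.13540889,  0.13500673]), 'contact_force': array([-0.08986539,  0.30909905, -0.16019543]), 'moment': array([ 0.01137447,  0.00012377, -0.01958473]), 'width': 0.08539521246408467}
scene {'mtx': array([[382.422,   0.   , 254.519],
       [  0.   , 382.422, 187.188],
       [  0.   ,   0.   ,   1.   ]]), 'world_from_camera': array([[ 0.519,  0.614, -0.595,  0.053],
       [-0.855,  0.369, -0.364, -0.459],
       [-0.005,  0.697,  0.717,  0.731],
       [ 0.   ,  0.   ,  0.   ,  1.   ]])}
scene wide_bin_tab 0.69 [328.2 231.1] [ 0.505 -0.345  0.152]
scene wide_bin_tab 0.28 [220.5 172.7] [ 0.564 -0.053  0.114]
scene open_bin_tab 0.81 [215.7 173.8] [ 0.522 -0.073  0.155]
scene bin_board 0.66 [294.9 231.6] [ 0.54  -0.264  0.058]
top {'mtx': array([[431.772,   0.   , 246.206],
       [  0.   , 431.772, 189.831],
       [  0.   ,   0.   ,   1.   ]]), 'world_from_camera': array([[-0.016,  0.98 , -0.197,  0.393],
       [-1.   , -0.013,  0.017, -0.142],
       [ 0.014,  0.197,  0.98 ,  0.94 ],
       [ 0.   ,  0.   ,  0.   ,  1.   ]])}
top wide_bin_tab 0.58 [344.5 208.8] [ 0.511 -0.334  0.164]
top open_bin_tab 0.84 [198.2 201. ] [ 0.532 -0.066  0.146]
```

View pics/scene0.png

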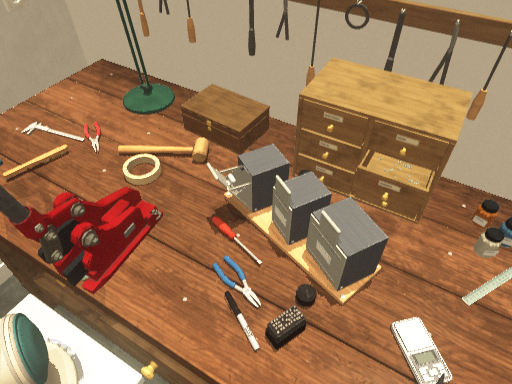

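View pics/top0.png

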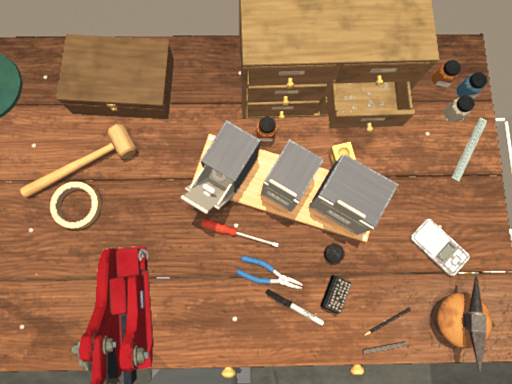

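The pictures show the open narrow bin at the left (top px ~200,200), the shut narrow bin in the middle (~292,175) and the wide bin at the right (~350,200). A red press stands at the left front. Next I fit the geometry from the depth.

Run:
```python
from h import *
from scipy import ndimage
for c in ["top","scene"]:
    d=np.load(c+"0.npy");m=camera_model(c);K=m["mtx"];T=m["world_from_camera"]
    v,u=np.mgrid[0:384,0:512]
    P=np.stack([(u-K[0,2])/K[0,0]*d,-(v-K[1,2])/K[1,1]*d,-d,np.ones_like(d)],-1)@np.array(T).T
    P=P[...,:3];np.save(c+"P.npy",P)
    reg=(d>0)&(P[...,0]>.42)&(P[...,0]<.75)&(P[...,1]>-.5)&(P[...,1]<.02)
    roof=reg&(abs(P[...,2]-.14)<.006)
    lab,n=ndimage.label(roof)
    for i in range(1,n+1):
        q=P[lab==i]
        if len(q)<150: continue
        r=cv2.minAreaRect((q[:,:2]*1000).astype(np.float32))
        print(c,"roof",len(q),r,q[:,2].mean())
        print(cv2.boxPoints(r).round())
    tall=reg&(P[...,2]>.15)&(P[...,2]<.2)
    lab,n=ndimage.label(tall)
    for i in range(1,n+1):
        q=P[lab==i]
        if len(q)<15: continue
        r=cv2.minAreaRect((q[:,:2]*1000).astype(np.float32))
        print(c,"tall",len(q),r,q.max(0).round(3),q.mean(0).round(3))
    im=cv2.imread("pics/"+c+"0.png")
    cr=im[110:250,170:410] if c=="top" else im[130:300,190:400]
    cv2.imwrite("pics/"+c+"z.png",cv2.resize(cr,None,fx=3,fy=3,interpolation=cv2.INTER_CUBIC))
```

```text
top roof 152 ((691.8853149414062, -403.2772521972656), (149.46165466308594, 5.072147369384766), 89.92949676513672) 0.14058322762003608
[[ 689. -478.]
 [ 694. -478.]
 [ 695. -329.]
 [ 689. -329.]]
top roof 1972 ((633.0774536132812, -126.4698715209961), (78.49626159667969, 97.39869689941406), 57.982330322265625) 0.1402143576553395
[[ 571. -134.]
 [ 654. -186.]
 [ 695. -119.]
 [ 613.  -67.]]
top roof 1863 ((590.7085571289062, -246.54019165039062), (78.02118682861328, 101.69950103759766), 58.00197982788086) 0.14005945540744844
[[ 527. -253.]
 [ 613. -307.]
 [ 655. -240.]
 [ 568. -187.]]
top roof 3041 ((550.6384887695312, -368.1641540527344), (120.29522705078125, 102.07206726074219), 58.150123596191406) 0.1399745159570757
[[ 476. -392.]
 [ 562. -446.]
 [ 626. -344.]
 [ 539. -290.]]
top tall 160 ((748.7550659179688, -195.22108459472656), (2.4896717071533203, 64.40424346923828), 0.3900883197784424) [ 0.75  -0.163  0.2  ] [ 0.749 -0.191  0.187]
top tall 56 ((748.1301879882812, -155.85968017578125), (2.6021621227264404, 7.981000900268555), 8.65601634979248) [ 0.75  -0.152  0.2  ] [ 0.748 -0.1
[... 2206 characters left out ...]
90332) [ 0.75  -0.298  0.198] [ 0.749 -0.301  0.188]
scene tall 672 ((716.9536743164062, -405.46856689453125), (151.5843048095703, 61.91901397705078), 89.49504089355469) [ 0.749 -0.33   0.168] [ 0.696 -0.407  0.16 ]
scene tall 70 ((524.0963745117188, -62.54346466064453), (57.8684196472168, 9.810617446899414), 56.307044982910156) [ 0.541 -0.038  0.16 ] [ 0.522 -0.063  0.157]
scene tall 202 ((547.652587890625, -224.04629516601562), (56.83204650878906, 7.515758037567139), 57.0682487487793) [ 0.563 -0.199  0.181] [ 0.545 -0.225  0.169]
scene tall 284 ((508.2738952636719, -344.3150329589844), (57.938533782958984, 8.235052108764648), 58.99760437011719) [ 0.523 -0.319  0.182] [ 0.506 -0.345  0.169]
```

View pics/topz.png

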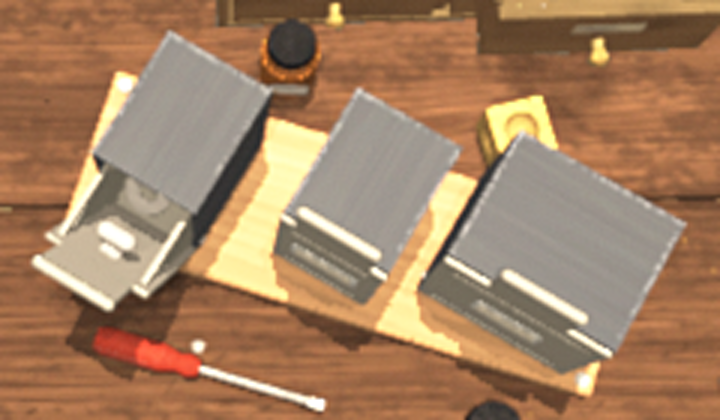

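View pics/scenez.png

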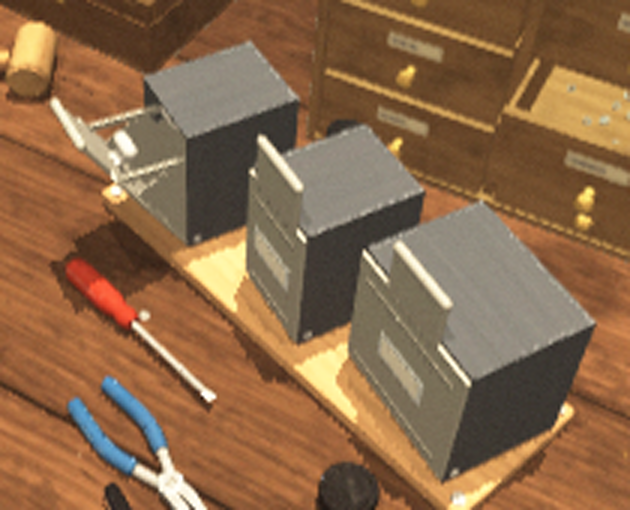

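Run:
```python
from h import *
from scipy.spatial.transform import Rotation as R
s=manip.get_state();q=s["ee_rot"];r=R.from_quat(q,scalar_first=True).as_matrix();print(r.round(3))
j=r[:,2];print("jaw yaw",np.arctan2(j[1],j[0]), "want",np.deg2rad(58))
P=np.load("topP.npy");d=np.load("top0.npy")
for y0 in np.arange(-.1,.45,.05):
    print(round(y0,2),[ (lambda m: round(float(P[m][:,2].max()),3) if m.sum() else None)((d>0)&(P[...,0]>=x)&(P[...,0]<x+.1)&(P[...,1]>=y0)&(P[...,1]<y0+.05)) for x in np.arange(-.1,.8,.1)])
```

```text
[[ 0.927 -0.     0.375]
 [-0.375 -0.     0.927]
 [-0.    -1.    -0.   ]]
jaw yaw 1.1860206502420845 want 1.0122909661567112
-0.1 [None, None, -0.113, 0.005, 0.005, 0.022, 0.162, 0.144, 0.018]
-0.05 [None, None, -0.311, 0.005, 0.005, 0.006, 0.161, 0.018, 0.005]
0.0 [None, None, -0.315, 0.174, 0.127, 0.005, 0.005, 0.006, 0.091]
0.05 [None, None, -0.317, 0.217, 0.194, 0.062, 0.005, 0.045, 0.092]
0.1 [None, None, -0.325, 0.209, 0.198, 0.106, 0.006, 0.045, 0.092]
0.15 [None, -0.692, None, 0.004, 0.005, 0.005, 0.03, 0.03, 0.092]
0.2 [None, -0.79, None, 0.005, 0.005, 0.005, 0.029, 0.029, 0.091]
0.25 [None, -0.794, None, 0.005, 0.007, 0.006, 0.03, 0.029, 0.008]
0.3 [None, -0.79, None, 0.005, 0.005, 0.005, 0.03, 0.024, 0.006]
0.35 [None, None, None, 0.003, 0.004, 0.006, 0.006, 0.005, 0.024]
0.4 [None, -0.789, None, None, -0.188, None, None, None, -0.001]
```

>>> jog_arm(
  targets=[
    [0,[0,0,0.04],0],
    [0,[0,0,0.04],0],
    [0,[0.01,-0.02,0.03],0],
    [0,[0.02,-0.045,0],-0.03],
    [0,[0.022,-0.045,0],-0.03],
    [0,[0.022,-0.045,0],-0.03],
    [0,[0.022,-0.045,0],-0.03],
    [0,[0.022,-0.045,0],-0.03],
    [0,[0.022,-0.045,0],-0.024],
    [0,[0.022,-0.045,0],0],
  ],
)

```text
clock: 1.65
position: [0.3783, 0.1965, 0.3585]
ee_rot: [0.68, -0.679, 0.195, -0.195]
contact_force: [0.9, -0.8, 0.5]
width: -0.0001
```

>>> jog_arm(
  targets=[
    [0,[0.022,-0.045,0],0],
    [0,[0.022,-0.045,0],0],
    [0,[0.022,-0.045,0],0],
    [0,[0.022,-0.045,0],0],
    [0,[0.022,-0.045,0],0],
    [0,[0,0,0],0],
  ],
)

```text
clock: 2.4
position: [0.4891, -0.03, 0.3577]
ee_rot: [-0.679, 0.68, -0.197, 0.197]
contact_force: [-0.0, 1.0, -0.0]
width: 0.0
```

>>> jog_arm(
  targets=[
    [0,[-0.004,-0.006,-0.049],0],
    [0,[0,0,-0.049],0],
    [0,[0,0,-0.049],0],
    [0,[0,0,-0.049],0],
    [0,[0,0,0],0],
    [0,[0.017,-0.0106,0],0],
    [0,[0,0,0],0],
  ],
)

```text
clock: 3.28
position: [0.5048, -0.0449, 0.165]
ee_rot: [0.68, -0.68, 0.193, -0.198]
contact_force: [-1.0, 0.1, -0.2]
width: -0.0003
```

Run:
```python
from h import *
im,d=get_image("scene");save("s1",cv2.resize(im[110:290,170:400],None,fx=3,fy=3))
```

```text
(no output)
```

View pics/s1.png

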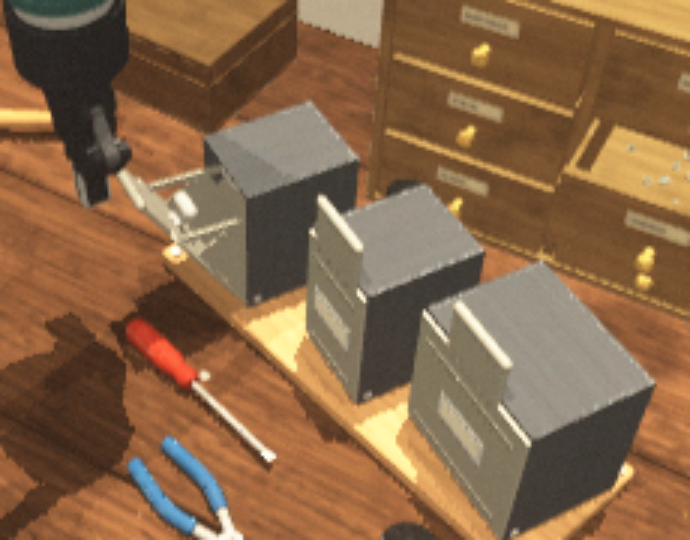

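The fingertips are just in front of the open tab (at ~ (100,190) in the crop). Now I push in along the bin's axis.

>>> jog_arm(
  targets=[
    [0,[0.0085,-0.0053,-0.001],0],
    [0,[0.0085,-0.0053,-0.001],0],
    [0,[0.0085,-0.0053,0],0],
    [0,[0.0085,-0.0053,0],0],
    [0,[0.0085,-0.0053,0],0],
    [0,[0.0085,-0.0053,0],0],
    [0,[0,0,0],0],
  ],
)

```text
clock: 4.2
position: [0.5528, -0.076, 0.1602]
ee_rot: [-0.68, 0.68, -0.195, 0.195]
contact_force: [-0.3, -0.7, 0.5]
width: 0.0002
```

>>> jog_arm(
  targets=[
    [0,[0.005,-0.0031,0],0],
    [0,[0.005,-0.0031,0],0],
    [0,[0.005,-0.0031,0],0],
    [0,[0,0,0],0],
  ],
)

```text
clock: 4.7
position: [0.5679, -0.0853, 0.1604]
ee_rot: [-0.68, 0.68, -0.194, 0.196]
contact_force: [-0.3, 0.3, -0.2]
width: 0.0
```

>>> jog_arm(
  targets=[
    [0,[0.0034,-0.0021,0],0],
    [0,[0.0034,-0.0021,0],0],
    [0,[0.0017,-0.0011,0],0],
    [0,[0,0,0],0],
  ],
)

```text
clock: 5.2
position: [0.5755, -0.0901, 0.1602]
ee_rot: [0.68, -0.68, 0.195, -0.195]
contact_force: [-0.2, -0.2, 0.0]
width: 0.0
```

Run:
```python
from h import *
im,d=get_image("scene");save("s2",cv2.resize(im[110:290,170:400],None,fx=3,fy=3))
```

```text
(no output)
```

View pics/s2.png

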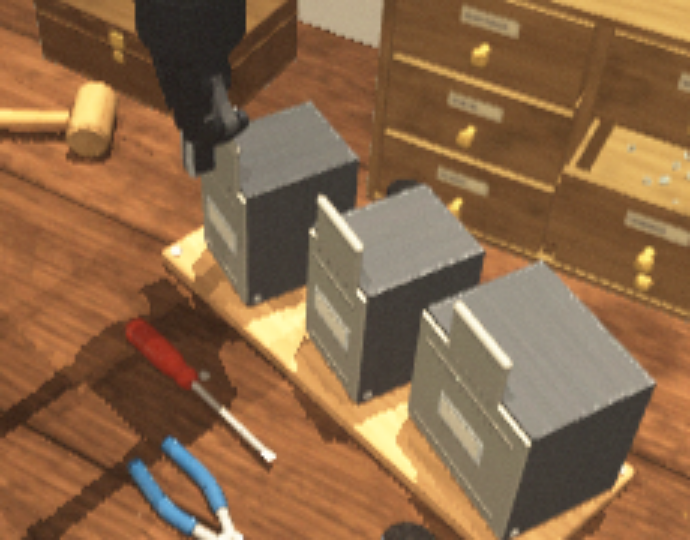

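>>> jog_arm(
  targets=[
    [0,[0.0025,-0.0016,0],0],
    [0,[0.0017,-0.0011,0],0],
    [0,[0,0,0],0],
  ],
)

```text
clock: 5.62
position: [0.5789, -0.0923, 0.1603]
ee_rot: [0.68, -0.679, 0.196, -0.194]
contact_force: [-2.7, 1.5, 2.6]
width: 0.0001
```

>>> jog_arm(
  targets=[
    [0,[0.0017,-0.0011,0],0],
    [0,[0,0,0],0],
  ],
)

```text
clock: 5.88
position: [0.5789, -0.0923, 0.1603]
ee_rot: [0.68, -0.679, 0.197, -0.193]
contact_force: [-6.0, 4.6, 5.1]
width: -0.0001
```

>>> jog_arm(
  targets=[
    [0,[0.0034,-0.0021,0],0],
    [0,[0,0,0],0],
  ],
)

```text
clock: 6.12
position: [0.5791, -0.0924, 0.1603]
ee_rot: [0.681, -0.679, 0.2, -0.19]
contact_force: [-12.8, 8.4, 10.5]
width: 0.0001
```

It stays put under 15 N, so it should be home. I back off, lift and check.

>>> jog_arm(
  targets=[
    [0,[-0.0136,0.0085,0],0],
    [0,[-0.017,0.0106,0],0],
    [0,[-0.01,0.006,0.04],0],
    [0,[0,0,0.045],0],
    [0,[0,-0.02,0.045],0],
    [0,[0,-0.045,0],0],
    [0,[0,-0.045,0],0],
    [0,[0,-0.045,0],0],
    [0,[0,-0.045,0],0],
    [0,[0,0,0],0],
  ],
)

```text
clock: 7.38
position: [0.5442, -0.2745, 0.2896]
ee_rot: [-0.679, 0.68, -0.196, 0.197]
contact_force: [0.1, 0.6, -1.5]
width: -0.0001
```

```bash
cat > look.py <<'E'
import sys
from h import *
n=sys.argv[1]
ims=[]
for c,(a,b,e,f) in {"scene":(110,290,180,400),"top":(110,250,170,410)}.items():
    im,d=get_image(c);m=camera_model(c);K=m["mtx"]
    v,u=np.mgrid[0:384,0:512]
    P=(np.stack([(u-K[0,2])/K[0,0]*d,-(v-K[1,2])/K[1,1]*d,-d,np.ones_like(d)],-1)@np.array(m["world_from_camera"]).T)[...,:3]
    ux=np.array([.848,-.53]);uy=np.array([.53,.848])
    for nm,o in dict(open=(.588,-.1),shut=(.547,-.223),wide=(.508,-.343)).items():
        w=(P[...,:2]-o);s=w@ux;t=w@uy
        q=(d>0)&(abs(t)<.026)&(s>-.11)&(s<.025)&(P[...,2]>.150)&(P[...,2]<.19)
        if q.sum()>5: print(c,nm,q.sum(),"s med %.4f min %.4f max %.4f z max %.4f"%(np.median(s[q]),s[q].min(),s[q].max(),P[...,2][q].max()))
    save(n+c,cv2.resize(im[a:b,e:f],None,fx=3,fy=3))
E
python3 look.py a
```

```text
scene open 123 s med -0.0008 min -0.0034 max 0.0049 z max 0.1813
scene shut 182 s med -0.0009 min -0.0032 max 0.0044 z max 0.1818
scene wide 252 s med -0.0010 min -0.0030 max 0.0050 z max 0.1815
top open 170 s med -0.0005 min -0.0023 max 0.0051 z max 0.1831
top shut 168 s med -0.0005 min -0.0025 max 0.0057 z max 0.1823
top wide 205 s med -0.0007 min -0.0027 max 0.0047 z max 0.1837
```

View pics/ascene.png

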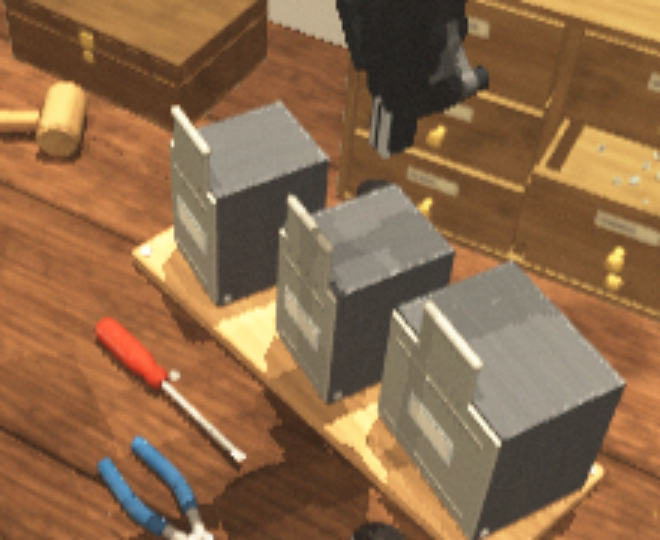

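View pics/atop.png

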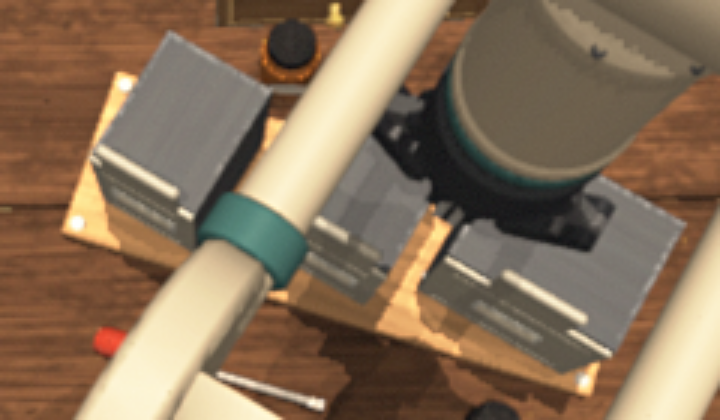

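All three tabs sit within 1 mm of the same flush offset, so the left bin is home. Now I go behind the wide tab.

>>> jog_arm(
  targets=[
    [0,[-0.006,-0.042,0],0],
    [0,[-0.006,-0.042,0],0],
    [0,[0,0,0],0],
    [0,[0,0,-0.04],0],
    [0,[0,0,-0.04],0],
    [0,[0,0,-0.025],0],
    [0,[0,0,-0.015],0],
    [0,[0,0,0],0],
  ],
)

```text
clock: 8.48
position: [0.5321, -0.3534, 0.1698]
ee_rot: [0.68, -0.679, 0.195, -0.194]
contact_force: [0.6, 0.3, -0.2]
width: 0.0003
```

```bash
python3 look.py b
```

```text
scene open 129 s med -0.0008 min -0.0028 max 0.0055 z max 0.1809
scene shut 187 s med -0.0009 min -0.0030 max 0.0056 z max 0.1824
scene wide 376 s med -0.0004 min -0.0033 max 0.0248 z max 0.1899
top open 169 s med -0.0003 min -0.0023 max 0.0058 z max 0.1832
top shut 184 s med -0.0005 min -0.0025 max 0.0053 z max 0.1826
top wide 168 s med -0.0003 min -0.0025 max 0.0207 z max 0.1898
```

View pics/bscene.png

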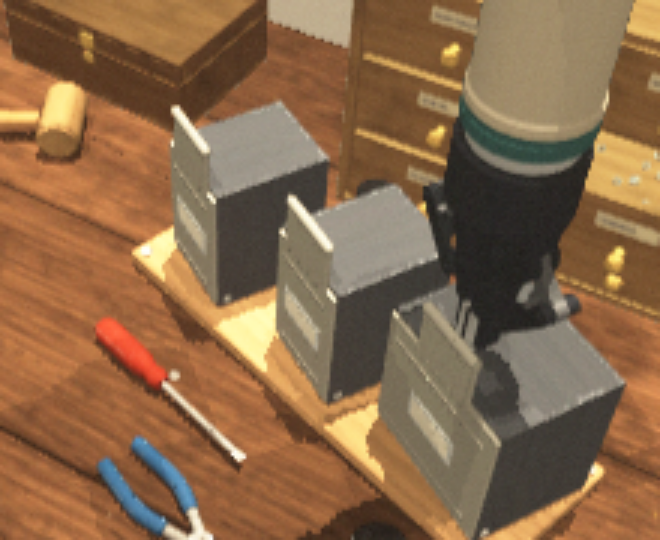

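>>> jog_arm(
  targets=[
    [0,[-0.0068,0.0042,-0.002],0],
    [0,[-0.0068,0.0042,0],0],
    [0,[-0.0068,0.0042,0],0],
    [0,[-0.0068,0.0042,0],0],
    [0,[-0.0068,0.0042,0],0],
    [0,[0,0,0],0],
  ],
)

```text
clock: 9.32
position: [0.4971, -0.3332, 0.1685]
ee_rot: [0.68, -0.68, 0.195, -0.195]
contact_force: [-0.3, -0.1, 0.1]
width: -0.0001
```

>>> jog_arm(
  targets=[
    [0,[-0.0068,0.0042,0],0],
    [0,[-0.0068,0.0042,-0.002],0],
    [0,[-0.0068,0.0042,-0.002],0],
    [0,[-0.0068,0.0042,-0.002],0],
    [0,[-0.005,0.0031,-0.002],0],
    [0,[-0.004,0.0025,-0.002],0],
    [0,[0,0,0],0],
    [0,[0,0,0],0],
    [0,[0,0,0],0],
    [0,[0,0,0],0],
  ],
)

```text
clock: 10.58
position: [0.4625, -0.3119, 0.1587]
ee_rot: [-0.68, 0.68, -0.194, 0.196]
contact_force: [2.5, -0.6, 3.5]
width: 0.0
```

```bash
python3 look.py c
```

```text
scene open 126 s med -0.0008 min -0.0029 max 0.0058 z max 0.1822
scene shut 118 s med -0.0008 min -0.0026 max 0.0048 z max 0.1811
scene wide 248 s med -0.0669 min -0.0791 max -0.0429 z max 0.1899
top open 164 s med -0.0005 min -0.0024 max 0.0054 z max 0.1829
top shut 186 s med -0.0005 min -0.0023 max 0.0055 z max 0.1831
top wide 61 s med -0.0756 min -0.0786 max -0.0691 z max 0.1620
```

View pics/cscene.png

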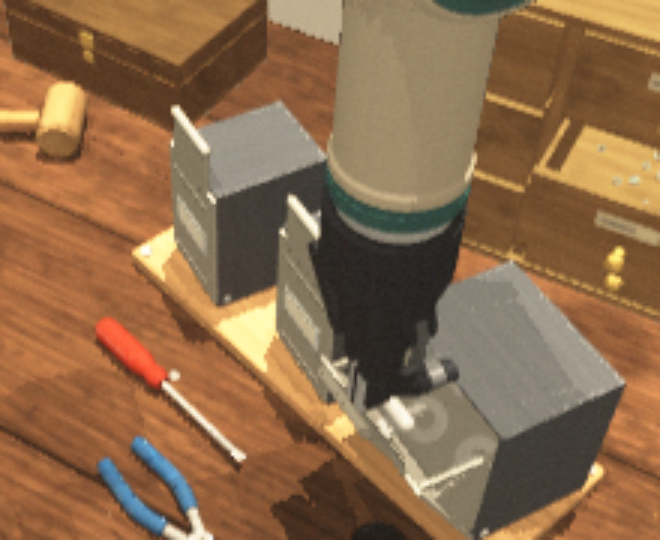

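The wide tab top is now ~78 mm forward, which is where the stop puts it. I lift out and verify.

>>> jog_arm(
  targets=[
    [0,[0.004,-0.0025,0.01],0],
    [0,[0,0,0.03],0],
    [0,[0,0,0.045],0],
    [0,[0,0,0.05],0],
    [0,[-0.03,0.02,0.03],0],
    [0,[-0.05,0.03,0],0],
    [0,[-0.05,0.03,0],0],
    [0,[0,0,0],0],
    [0,[0,0,0],0],
    [0,[0,0,0],0],
  ],
)

```text
clock: 11.92
position: [0.3366, -0.2346, 0.3232]
ee_rot: [0.68, -0.68, 0.195, -0.195]
contact_force: [0.3, -0.3, -1.0]
width: 0.0001
```

```bash
python3 look.py d
```

```text
scene open 64 s med -0.0009 min -0.0025 max 0.0046 z max 0.1807
scene shut 185 s med -0.0008 min -0.0027 max 0.0055 z max 0.1815
scene wide 103 s med -0.0760 min -0.0790 max -0.0708 z max 0.1616
top open 171 s med -0.0005 min -0.0028 max 0.0054 z max 0.1839
top shut 187 s med -0.0005 min -0.0024 max 0.0054 z max 0.1832
top wide 139 s med -0.0744 min -0.0784 max -0.0680 z max 0.1616
```

View pics/dscene.png

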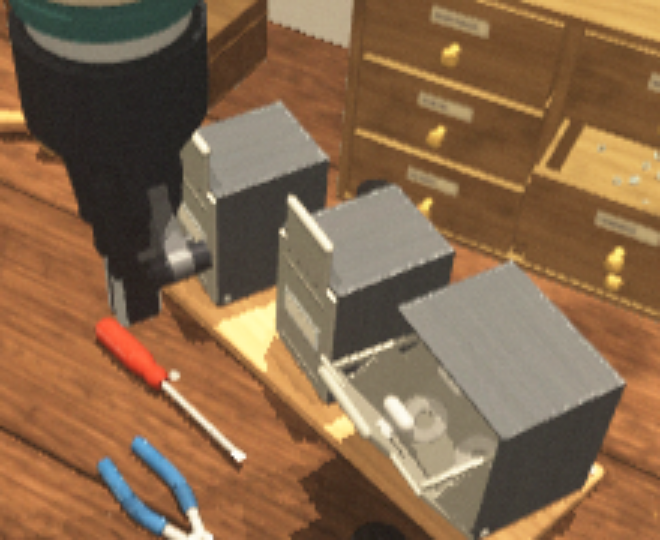

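```bash
python3 -c "
from rig import sign_off; print(sign_off())"
```

```text
the job is handed in; nothing more can be done
None
```

The job is done and handed in at about 12 s on the clock. I pushed the open narrow bin home first, then tipped the wide bin out to its stop by hooking closed fingertips behind its tab.

My last checks, taken with the arm clear of everything:
- **Narrow bin that hung open:** its tab sits flush, within 1 mm of where the other narrow bin's tab sits. It did not move under a 15 N push. I saw no clear force peak when the catch snapped.
- **Wide bin:** its tab top is about 76–78 mm forward and 0.16 m high. That matches both the 0.52 rad stop and how the open bin hung at the start.
- **Other narrow bin:** still shut, with its tab where it was.

The highest contact force I read was about 19 N in total, during the confirming push. None of the checks failed or disagreed.

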